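Close up the accessory drawers and the centres case before sanding

ROBOT

A 6-joint arm with a two-finger parallel gripper is mounted at the origin on the work surface. World frame = base frame: x ahead of the robot, y to its left, z up, the work surface at z = 0. Lengths are in mm, angles in rad, forces in N, time in s.
With the tool pointing down it reaches from about 300 to 750 mm from the base axis. Payload 8.5 kg.
Tool frame: the origin (TCP) lies midway between the tips of the shut fingers; the grasp point (between the pads) lies 19 mm behind it (grip_point_offset is the distance from the TCP to the grasp point, in mm); z points along the fingers, y is the line along which they close (so a half turn about z gives the same grasp; the last joint's range is limited). The gripper opens to 88 mm and grips with 3 to 60 N. Pads are 18 mm wide; open, the fingers measure 123 mm over their backs; the gripper's body (75 mm by 187 mm) begins 45 mm behind the grasp point.
Start: joints at [1.013, 0.381, 1.297, -0, 1.464, -0.215], TCP at [184.86, 517.984, 218.148] pointing down, gripper open.
Joint ranges: [-3.11, 3.11], [-0.89, 2.33], [0.22, 2.48], [-1.42, 4.56], [0.17, 2.85], [-2.88, 2.88]. Speed limits (rad/s): [2.39, 2.39, 3.14, 3.14, 3.14, 3.14].

INTERFACE

Orientations are given as a rotation vector (axis times angle).
In Python, from station import * gives the robot as it stands. Calls block until the motion is done:
- movep(position, orientation): joint-space move of the TCP to a pose.
- line_to(position, rot=None, max_speed=150, f_stop=None): straight line of the TCP; rot=None keeps the orientation; max_speed is the mean speed in mm/s. With f_stop (N) it stops when the force on the tool has changed by that much, and returns True; else False.
- set_joints(angles): joint-space move.
- move_gripper(opening): opening from 0.0 (shut) to 1.0 (fully open); the grip force is fixed at half the most; returns when the fingers have stopped.
- sleep(seconds).
- ik(position, orientation): joint angles nearest the present ones, or None.
- get_obs(): the state.
- camera(name): name is "side" or "top" or "wrist"; returns a dict with "color" (384x512x3 uint8, blue, green, red), "depth" (384x512 float32, mm along the optical axis (not along the pixel's ray), 0 where there is no reading), "fovy" (degrees; the focal length in pixels is half the picture's height over the tangent of half this angle, whatever the lens; pixels are square), "cx", "cy" (the principal point, pixels), "cam_to_world" (4x4, takes a point from camera to world coordinates); the wrist camera has in their place "T_tool_cam" (4x4, takes a point from camera to tool coordinates, whose origin is the TCP and whose axes are the flange's). Camera axes: x right, y down, z forward; pixel columns grow to the right and rows downward; lengths in mm; the calibration is good to about 2 mm. A picture is of the moment at which its call begins: read the wrist's pose just before it.
A pose or a line that the arm cannot do raises IKError and nothing moves.
- hand_in(): hands the job in; it is judged then, once.
The state is a dict: "clock": time; "joint_pos": joint angles; "joint_velocities": joint speeds; "effort": joint torques, N m; "eef_pos": TCP position; "tool_rot": TCP orientation; "contact_force": force on the tool from outside, world axes, zero at the start; "moment": the same for the moment, N m; "opening": opening from 0.0 (shut) to 1.0 (fully open); "finger_force": force on a finger pad.
Only numpy, scipy, OpenCV 4.12 (cv2) and the standard library are available. Lean on these libraries where they do the work, as an engineer would, in place of code of your own. Each camera call takes 0.05 s, during which the arm holds its last target. There are 200 camera calls.

TASK

Sanding at the lathe is about to start, so shut the dust out: with the fingertips only, gently push both drawers of the little drawer unit fully home, and push the raised lid of the wooden case down until it lies fully shut. Do not slam anything, do not pull the drawers further out or the lid further back, and leave everything else standing on the bench where it is. Any order will do; finish clear of everything.

Things in the scene. Friction and masses are not known exactly. Their poses are not given: they have to be found in the camera images.
- unit: low black sheet-steel drawer unit fixed to the bench, 150 mm deep (x), 230 mm wide (y), 75 mm tall, two drawers side by side in its front, which faces its own -x. Origin: centre of its underside. Its axes: +x from the front to the back (drawers close along +x), +y to the left seen from the robot, z up. It stands left or right of the middle, the wooden case on the other side
- wide_drawer_rail (a point): the left (+y), wider drawer: front 131 mm wide and 60 mm high (7 to 67 mm above the bench), with an aluminium grip rail 12 mm high along the top of its steel front, projecting 12 mm towards the robot, its middle 54 mm above the bench. This point is the middle of the rail's front face and moves with the drawer. Shut, it lies 93 mm in front of (-x) the unit's origin and 44.5 mm to its +y
- narrow_drawer_rail (a point): the right (-y), narrower drawer: front 83 mm wide and 60 mm high (7 to 67 mm above the bench), with an aluminium grip rail 12 mm high along the top of its steel front, projecting 12 mm towards the robot, its middle 54 mm above the bench. This point is the middle of the rail's front face and moves with the drawer. Shut, it lies 93 mm in front of (-x) the unit's origin and 68.5 mm to its -y
- wide_drawer (a joint): how far the wide drawer stands open, m: 0 shut, 0.1 fully out. Slides stiffly (about 1.5 N) and stays where left
- narrow_drawer (a joint): how far the narrow drawer stands open, m: 0 shut, 0.1 fully out. Slides stiffly (about 1.5 N) and stays where left
- case: plywood case fixed to the bench, 150 mm deep (x), 200 mm wide (y), 70 mm tall without its lid, open on top, lathe centres inside. Origin: centre of its underside. Its +x points to the back, where the lid is hinged, z up
- lid_hinge (a point): middle of the lid's hinge line (along the case's y), at the top of the case's back wall: 75 mm behind (+x) the case's origin, 70.5 mm above the bench. The lid is a plain plywood board 150 mm (hinge to free edge) x 200 mm x 10 mm thick; its underside passes through this line
- lid_edge (a point): middle of the lid's free edge, on its upper (outer) face: 150 mm from the hinge line, 10 mm off the underside. Moves with the lid
- lid (a joint): lid angle, rad: 0 shut and level, 1.57 upright, at most 1.7. Starts raised, leaning forwards over the case with its outer face up and back. The stiff hinge holds it wherever it is left (takes about 0.1 to 0.3 N m to move)
- tumbler: steel drinking tumbler, upright, 64 mm across, 120 mm tall, origin under its foot; bystander on the bench between drawer unit and wooden case
- finial: turned dark-wood finial standing upright, 40 mm across its foot, 80 mm tall, origin under its foot; bystander on the bench in the middle, nearer the robot
- bowl: turned wooden bowl, 120 mm across, 45 mm tall, origin under its foot; bystander at the left
- glue: white glue bottle, upright, 56 mm across, 150 mm tall, origin under its foot; bystander at the right
- blank: square wooden turning blank lying down, 50 x 160 x 50 mm (x, y, z), origin at the centre of its underside; bystander at the back
- mallet: carver's wooden mallet standing on its head, 76 mm across, 210 mm tall, origin under the head; bystander at the left
- sanding_block: cork sanding block, 45 x 90 x 30 mm, origin at the centre of its underside; bystander lying on the rear half of the drawer unit's top, 75 mm above the bench

How it is judged:
By the outcome, as a careful person would: the job done as asked, in the order asked, and still so for the second after the job is handed in, with the robot touching nothing.
It also fails if it takes over 69 s, if anything falls off the work surface, if the arm or the gripper's body presses on something with over 40 N, if the wrist force passes 120 N, or if a joint passes its speed limit or range.

## Working session

There is one attempt and no reset: what is moved stays moved. The work goes in short steps, each a Python script; the robot and the scene stay as the last script left them, time stands still between calls to the robot, and variables do not carry over. Pictures are saved under pics/ and viewed, at most 10 in all, crops included, and the job is handed in when it is done.

```bash
ls; mkdir -p pics; cat > h.py <<'E'
from station import *
import numpy as np, cv2
def pts(c):
    d=c["depth"];h,w=d.shape;f=h/2/np.tan(np.radians(c["fovy"])/2)
    v,u=np.mgrid[:h,:w]
    P=np.stack([(u-c["cx"])/f*d,(v-c["cy"])/f*d,d,np.ones_like(d)],-1)
    return (P@np.array(c["cam_to_world"]).T)[...,:3]
E
python3 - <<'E'
from h import *
import pickle
for n in("top","side"):
    c=camera(n);pickle.dump(c,open(n+".pkl","wb"));cv2.imwrite(f"pics/{n}.png",c["color"]);print(n,c["fovy"],np.round(c["cam_to_world"],2).tolist())
print(get_obs())
E
```

```text
pics
top 53.373730409521954 [[0.01, -0.99, 0.11, 416.47], [-1.0, -0.0, 0.02, 1.87], [-0.02, -0.11, -0.99, 1415.36], [0.0, 0.0, 0.0, 1.0]]
side 49.41808539802984 [[0.76, -0.46, 0.46, -25.75], [-0.65, -0.55, 0.53, -688.34], [0.0, -0.7, -0.72, 1022.07], [0.0, 0.0, 0.0, 1.0]]
{'clock': 0.1, 'joint_pos': array([ 1.01266117e+00,  3.81126614e-01,  1.29810643e+00,  2.34002214e-05,
        1.46362727e+00, -2.15318951e-01]), 'joint_velocities': array([-4.98294901e-05,  9.50998461e-04, -2.20381585e-03, -1.70872695e-04,
       -2.87566044e-03, -1.26069570e-04]), 'effort': array([ 3.47279405e-03, -4.38653898e+01, -2.24910396e+01,  7.14431517e-02,
        3.42083140e-02, -7.51267157e-05]), 'eef_pos': array([184.74123016, 517.76670381, 217.62710462]), 'tool_rot': array([-5.35779989e-01, -3.09506085e+00,  1.83010837e-03]), 'contact_force': array([-0.74011725,  0.0556496 , -0.17271863]), 'moment': array([-0.04458338, -0.04624443,  0.0364024 ]), 'finger_force': 0.0, 'opening': 1.0025515375595269}
```

View pics/top.png

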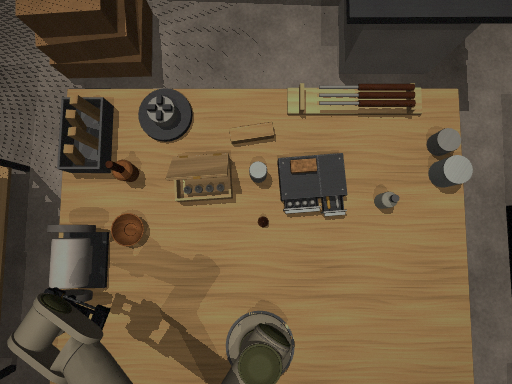

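View pics/side.png

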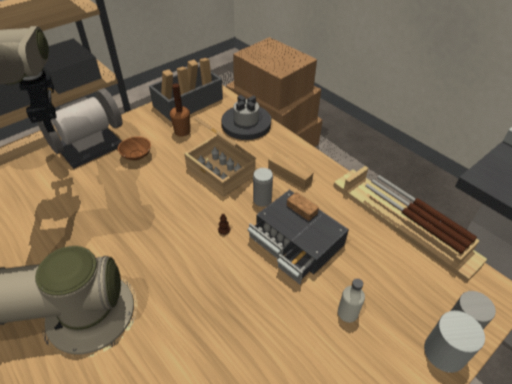

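Top view: case at about (203,180) with its lid raised (rows 155–180), unit at about (313,182) with both drawers out (rails at rows ~207–213), tumbler (258,171), finial (263,222), glue (388,200). Now the close crops and depth.

```bash
python3 - <<'E'
from h import *
import pickle
t=pickle.load(open("top.pkl","rb"));s=pickle.load(open("side.pkl","rb"))
a=cv2.resize(t["color"][140:230,160:360],None,fx=4,fy=4,interpolation=2)
cv2.imwrite("pics/tc.png",a)
cv2.imwrite("pics/sc.png",cv2.resize(s["color"][130:290,170:360],None,fx=3.7,fy=3.7,interpolation=2))
P=pts(t);np.set_printoptions(linewidth=220,suppress=True)
for n,c in(("case col",185),("case col",205),("case col",222),("wide",303),("narrow",335)):
    print(n,c);
    for v in range(148,220,2): print(v,P[v,c].round(0),end=' ')
    print()
for v in(165,170,176,195): print(v,[P[v,u].round(0).tolist() for u in range(164,240,4)])
E
```

```text
case col 185
148 [716. 284.  -5.] 150 [707. 283.   2.] 152 [700. 283.  -1.] 154 [692. 283.   0.] 156 [668. 266.  85.] 158 [659. 264.  94.] 160 [650. 261. 107.] 162 [641. 258. 119.] 164 [632. 257. 128.] 166 [623. 253. 144.] 168 [615. 252. 148.] 170 [606. 250. 160.] 172 [598. 247. 173.] 174 [589. 244. 187.] 176 [582. 244. 189.] 178 [575. 243. 193.] 180 [592. 278.  11.] 182 [584. 278.  12.] 184 [576. 278.  12.] 186 [569. 278.  10.] 188 [557. 270.  51.] 190 [550. 269.  51.] 192 [544. 272.  39.] 194 [539. 278.   8.] 196 [532. 277.  13.] 198 [520. 265.  68.] 200 [513. 266.  63.] 202 [510. 278.   1.] 204 [503. 279.  -3.] 206 [496. 278.  -1.] 208 [488. 277.   2.] 210 [480. 277.   5.] 212 [473. 277.   1.] 214 [466. 277.  -0.] 216 [458. 277.  -0.] 218 [451. 276.   4.] 
case col 205
148 [714. 207.   2.] 150 [707. 207.   3.] 152 [699. 207.   5.] 154 [691. 207.   3.] 156 [667. 194.  89.] 158 [658. 192. 101.] 160 [648. 190. 118.] 162 [641. 189. 120.] 164 [630. 186. 140.] 166 [622. 185. 149.] 168 [613. 183. 160.] 170 [605. 181. 174.] 172 [598. 181. 176.] 174 [589. 178. 193.] 176 [582. 178. 194.] 17
[... 3982 characters left out ...]
2.0, 200.0], [582.0, 220.0, 191.0], [582.0, 207.0, 196.0], [581.0, 193.0, 199.0], [582.0, 181.0, 196.0], [582.0, 168.0, 194.0], [582.0, 155.0, 192.0], [582.0, 142.0, 194.0], [583.0, 129.0, 191.0], [583.0, 117.0, 188.0], [598.0, 113.0, 75.0], [609.0, 105.0, -7.0], [610.0, 90.0, -7.0]]
195 [[536.0, 359.0, -4.0], [536.0, 342.0, 4.0], [537.0, 328.0, -3.0], [531.0, 298.0, 66.0], [535.0, 295.0, 12.0], [535.0, 280.0, 12.0], [536.0, 266.0, 10.0], [536.0, 252.0, 3.0], [536.0, 236.0, 11.0], [536.0, 221.0, 12.0], [536.0, 206.0, 15.0], [536.0, 192.0, 5.0], [536.0, 177.0, 11.0], [536.0, 162.0, 7.0], [536.0, 148.0, 6.0], [531.0, 127.0, 71.0], [531.0, 113.0, 72.0], [536.0, 103.0, 9.0], [537.0, 89.0, -2.0]]
```

View pics/tc.png

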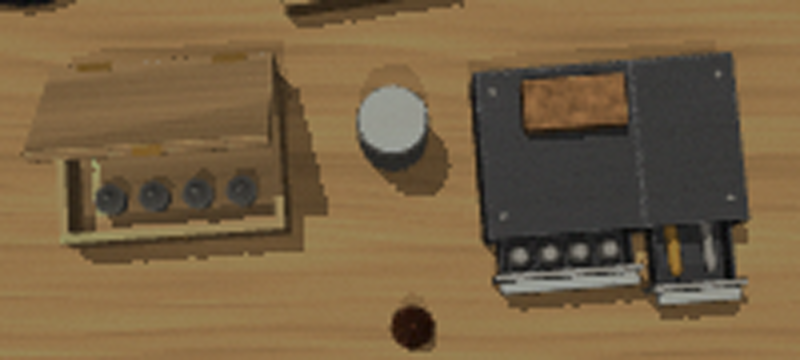

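View pics/sc.png

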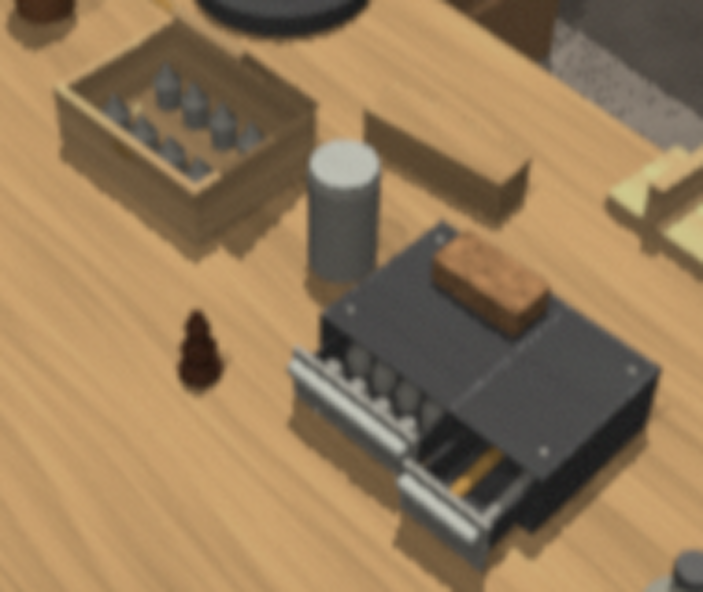

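The crops show the case front-left/right top corners at about (176,200.7)/(231.7,197.5) full-frame. The unit's top corners are at (278.7,158.7),(343.2,153.7),(346.7,194.5),(281.7,200.5), and the rails' front edges at about row 212 (wide) and 215 (narrow).

```bash
python3 - <<'E'
from h import *
import pickle
t=pickle.load(open("top.pkl","rb"));T=np.array(t["cam_to_world"]);f=192/np.tan(np.radians(t["fovy"])/2)
def ray(x,y,z):
    u,v=x/4+160-.4,y/4+140-.4
    d=T[:3,:3]@[(u-t["cx"])/f,(v-t["cy"])/f,1];return (T[:3,3]+d*(z-T[2,3])/d[2])[:2]
np.set_printoptions(suppress=True,precision=3)
U=np.array([ray(*p,75) for p in((475,75),(733,55),(747,218),(487,242))]);print(U,U.mean(0))
e=(U[0]-U[1])+(U[3]-U[2]);print("unit yaw",np.arctan2(-e[0],e[1]))
g=(U[0]-U[3])+(U[1]-U[2]);print("yaw x",np.arctan2(g[1],g[0]))
for n,p in(("wide",((498,290),(640,283))),("narrow",((657,304),(742,299)))):
    q=[ray(*a,60) for a in p];print(n,q,np.mean(q,0))
C=[ray(65,243,70),ray(287,231,70)];print("case front",C,"mean",np.mean(C,0),"len",np.linalg.norm(C[0]-C[1]))
e=C[0]-C[1];print("yaw",np.arctan2(-e[0],e[1]))
P=pts(t)[158:174,178:224].reshape(-1,3);P=P[P[:,2]>60];m=P.mean(0);n=np.linalg.svd(P-m,full_matrices=False)[2][2];n*=np.sign(n[2])
print("lid plane",m,n,"angle",np.arccos(n[2]),"yaw",np.arctan2(n[1],n[0]))
for p in((25,155),(268,150)):print("lid edge",ray(*p,191))
E
```

```text
[[ 662.073  -65.275]
 [ 680.536 -293.957]
 [ 535.435 -303.278]
 [ 513.437  -75.504]] [ 597.87  -184.504]
unit yaw 0.08840971974997978
yaw x 0.06645857291343467
wide [array([472.011, -85.969]), array([ 478.759, -211.316])] [ 475.385 -148.643]
narrow [array([ 460.315, -226.02 ]), array([ 465.065, -300.798])] [ 462.69  -263.409]
case front [array([511.417, 297.433]), array([522.835, 100.763])] mean [517.126 199.098] len 197.00091451155743
yaw 0.05798825077468953
lid plane [624.369 200.743 146.58 ] [0.968 0.017 0.249] angle 1.319663168743208 yaw 0.017063805611730584
lid edge [574.263 305.342]
lid edge [578.935 107.999]
```

```bash
cat >> h.py <<'E'
from scipy.spatial.transform import Rotation as Ro
def down(yaw,flip=0): return (Ro.from_euler('z',yaw+np.pi*flip)*Ro.from_euler('y',np.pi)).as_rotvec()
def pick(p,yaw):
    q0=get_obs()["joint_pos"];o=[(abs(j-q0).sum(),k) for k in(0,1) if (j:=ik(p,down(yaw,k))) is not None]
    return down(yaw,min(o)[1])
E
python3 - <<'E'
from h import *
yaw=.055;H=np.array([667,207,70.5]);ux=np.array([np.cos(yaw),np.sin(yaw),0]);ez=np.array([0,0,1.])
def tcp(th,d=130): c,s=np.cos(th),np.sin(th);return H+ux*(-(d*c-10*s)+9)+ez*(d*s+10*c)
move_gripper(0)
p=tcp(1.08)
rot=pick(p,yaw)
movep(p+[0,0,90],rot);line_to(p+[0,0,5],rot)
for th in np.linspace(1.05,.04,11):
    line_to(tcp(th),max_speed=50);o=get_obs();print(round(th,2),o["contact_force"].round(1),o["eef_pos"].round(0))
e=tcp(0);e[2]=72
print(line_to(e,max_speed=12,f_stop=8),get_obs()["eef_pos"],get_obs()["contact_force"],get_obs()["clock"])
line_to(get_obs()["eef_pos"]+[0,0,120])
o=get_obs();print(o["clock"])
c=camera("top");cv2.imwrite("pics/t2.png",cv2.resize(c["color"][120:240,120:400],None,fx=2.8,fy=2.8,interpolation=2))
P=pts(c);print([P[v,u].round(0).tolist() for v in(168,180,190) for u in (190,)])
E
```

```text
1.05 [0.  0.7 1. ] [620. 204. 188.]
0.95 [-0.8 -0.2  0.4] [609. 204. 182.]
0.85 [-0.1 -0.1 -0.3] [598. 203. 175.]
0.75 [ 0.  -0.3  0.3] [587. 203. 166.]
0.65 [-0.8  1.2 -0.4] [578. 202. 157.]
0.55 [-0.1 -0.  -0.5] [570. 202. 146.]
0.44 [-0.1 -0.2 -1.1] [563. 201. 135.]
0.34 [0.2 0.2 1.2] [557. 201. 123.]
0.24 [ 0.1 -0.7  0.6] [552. 201. 111.]
0.14 [ 0.3  0.  -0.7] [549. 200.  98.]
0.04 [ 0.   0.2 -0.6] [547. 200.  85.]
False [546.24276838 200.33696169  72.02836954] [ 0.02801247  0.51453367 -0.0905064 ] 9.8333
10.7833
[[559.0, 170.0, 504.0], [530.0, 170.0, 502.0], [509.0, 174.0, 475.0]]
```

```bash
python3 - <<'E'
from h import *
c=camera("side");cv2.imwrite("pics/s2.png",cv2.resize(c["color"][40:240,110:340],None,fx=2.8,fy=2.8,interpolation=2))
o=get_obs();print(o["eef_pos"],o["contact_force"],o["opening"])
E
```

```text
[545.8789982  200.24678815 190.98810818] [ 0.10304705  0.31029457 -1.01951158] 0.0061305772611589164
```

View pics/s2.png

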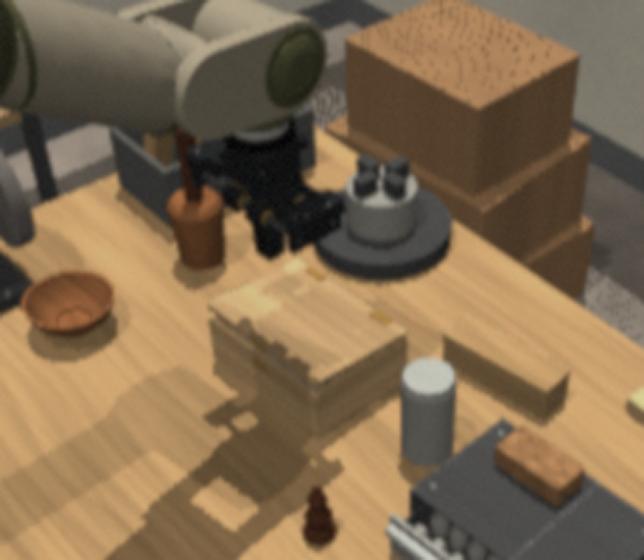

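The lid has come down and lies on the case, but no firm end contact was felt. I'll press again, deeper and slowly, until a force stop.

```bash
python3 - <<'E'
from h import *
c=camera("side");P=pts(c)
# lid top face sample: crop px -> full
for x,y in((240,305),(310,370),(300,280),(380,335),(300,325)):
    print((x,y),P[int(y/2.8+40),int(x/2.8+110)].round(1))
o=get_obs()["eef_pos"].copy()
o[:2]=[542,200];line_to([542,200,85])
r=line_to([542,200,60],max_speed=12,f_stop=8);s=get_obs();print(r,s["eef_pos"],s["contact_force"],s["clock"])
line_to(s["eef_pos"]+[0,0,150])
E
```

```text
(240, 305) [544.6 277.   91.3]
(310, 370) [534.8 122.6  94.9]
(300, 280) [631.6 267.1  87. ]
(380, 335) [644.7 128.4  83.9]
(300, 325) [577.5 195.4  90.7]
False [542.02123566 200.01445051  60.31037975] [-2.09414807 -0.87129426  5.34378377] 14.0333
```

```bash
python3 - <<'E'
from h import *
c=camera("side");P=pts(c);print(get_obs()["eef_pos"])
for x,y in((240,305),(310,370),(300,280),(380,335),(300,325)):
    print((x,y),P[int(y/2.8+40),int(x/2.8+110)].round(1))
cv2.imwrite("pics/s3.png",cv2.resize(c["color"][30:210,120:300],None,fx=3.3,fy=3.3,interpolation=2))
E
```

```text
[541.69704327 199.92908787 209.30846786]
(240, 305) [548.9 284.3  84.3]
(310, 370) [541.5 132.4  83.7]
(300, 280) [634.8 271.7  82.5]
(380, 335) [645.1 128.9  83.3]
(300, 325) [584.6 205.7  79.7]
```

View pics/s3.png

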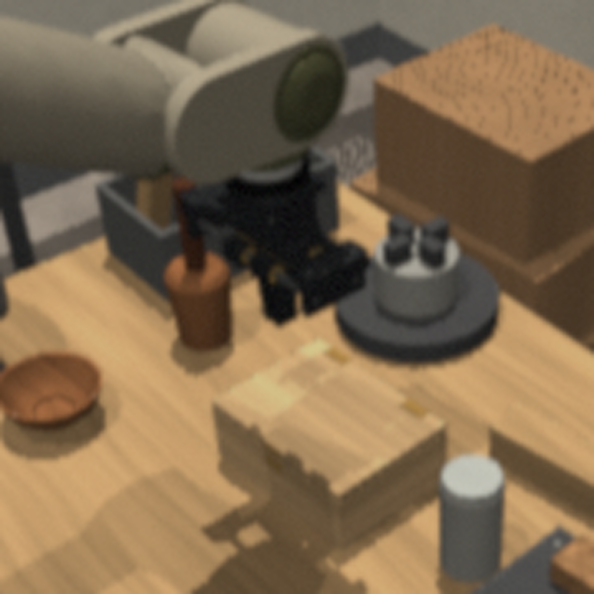

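The lid now measures level (80–84 mm all over). However, the fingers look apart in this picture (tips at about (280,310) and (350,270)) although I commanded shut. I'll check the gripper's sense with the wrist camera, up in free air.

```bash
python3 - <<'E'
from h import *
a=camera("wrist")["color"];sa=camera("side")["color"][60:140,170:240];print(get_obs()["opening"])
move_gripper(1.0);print(get_obs()["opening"],get_obs()["clock"])
b=camera("wrist")["color"];sb=camera("side")["color"][60:140,170:240]
f=lambda i,s:np.hstack([cv2.resize(i,(400,300)),cv2.resize(s,(263,300))])
cv2.imwrite("pics/w.png",np.vstack([f(a,sa),f(b,sb)]))
E
```

```text
0.004753932926787444
0.999170921097426 16.6583
```

View pics/w.png

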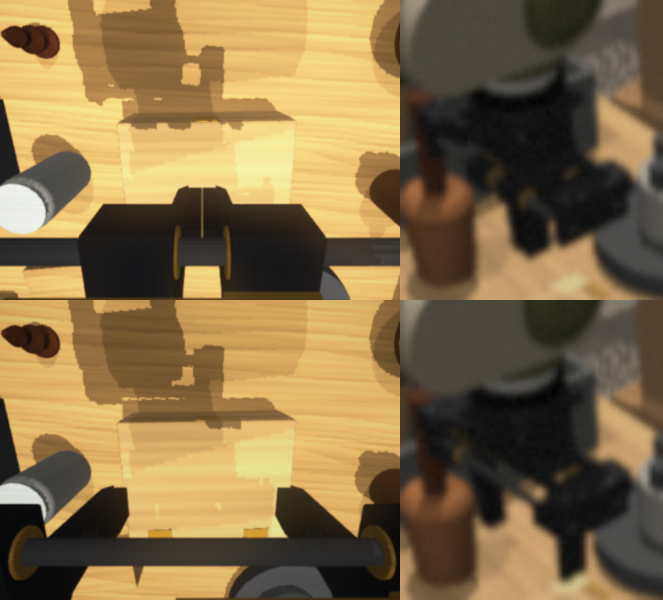

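The wrist view shows the gripper sense is right (top: shut, bottom: open). I still need to explain the missing contact, so I'll measure the real height of the shut fingertips.

```bash
python3 - <<'E'
from h import *
move_gripper(0)
o=get_obs();c=camera("side");P=pts(c);col=c["color"].max(2)
print(o["eef_pos"].round(1),o["joint_pos"].round(3),Ro.from_rotvec(o["tool_rot"]).as_matrix().round(3).tolist())
m=(P[...,2]>120)&(P[...,2]<330)&(np.hypot(P[...,0]-o["eef_pos"][0],P[...,1]-o["eef_pos"][1])<45)&(col<70)
v,u=np.where(m);i=np.argsort(P[m][:,2])[:25];
for k in i[::3]: print((u[k],v[k]),P[v[k],u[k]].round(0))
for x,y in((240,305),(310,370),(300,280),(380,335),(300,325)): print(P[int(y/2.8+40),int(x/2.8+110)].round(1))
E
```

```text
[542.  200.  210.3] [ 0.149  0.435  1.232  0.     1.475 -1.477] [[-0.998, -0.055, 0.0], [-0.055, 0.998, 0.0], [-0.0, 0.0, -1.0]]
(np.int64(203), np.int64(126)) [536. 198. 235.]
(np.int64(201), np.int64(124)) [535. 207. 238.]
(np.int64(205), np.int64(127)) [535. 186. 239.]
(np.int64(207), np.int64(125)) [543. 187. 242.]
(np.int64(202), np.int64(124)) [534. 200. 242.]
(np.int64(208), np.int64(124)) [548. 188. 243.]
(np.int64(204), np.int64(125)) [533. 188. 246.]
(np.int64(203), np.int64(124)) [533. 193. 247.]
(np.int64(207), np.int64(124)) [542. 184. 248.]
[551.9 289.4  79.4]
[544.5 136.8  78.8]
[636.4 274.   80.2]
[645.7 129.7  82.4]
[584.9 206.2  79.2]
```

The fingertips really sit about 20–25 mm above the reported TCP, which explains everything: TCP 60 put the tips on the lid at 80. I'll use that offset, confirm the lid with one firmer press, then do the drawers.

```bash
python3 - <<'E'
from h import *
line_to([542,200,75]);r=line_to([542,200,50],max_speed=10,f_stop=10);s=get_obs();print("lid",r,s["eef_pos"].round(1),s["contact_force"].round(1))
line_to([542,200,200])
yaw=.077;ux=np.array([np.cos(yaw),np.sin(yaw),0]);rot=pick([430,-150,150],yaw)
for n,p,d in(("wide",(475,-149),27),("narrow",(463,-263),47)):
    a=np.array([*p,28.])-ux*40
    movep(a+[0,0,160],rot) if n=="wide" else line_to(a+[0,0,60],rot)
    line_to(a,rot)
    line_to(a+ux*(40-9-4),max_speed=60)
    r=line_to(a+ux*(40-9+d-6),max_speed=30,f_stop=12);print(r)
    if not r: r=line_to(a+ux*(40-9+d+20),max_speed=12,f_stop=10)
    s=get_obs();print(n,r,"travel past rail",((s["eef_pos"]-a)@ux-31).round(1),s["contact_force"].round(1),s["clock"])
    line_to(s["eef_pos"]-ux*50,max_speed=100)
line_to(get_obs()["eef_pos"]+[0,0,150]);
line_to([350,-100,250])
c=camera("top");cv2.imwrite("pics/t4.png",cv2.resize(c["color"][110:240,100:400],None,fx=2.6,fy=2.6,interpolation=2));print(get_obs()["clock"])
E
```

```text
lid True [542.1 200.   60.3] [-1.3 -0.3  6.2]
False
wide True travel past rail 27.5 [ 0.3 -0.6 -0.1] 26.825
False
narrow True travel past rail 49.0 [-0.1  0.4 -0.2] 32.2917
35.6583
```

View pics/t4.png

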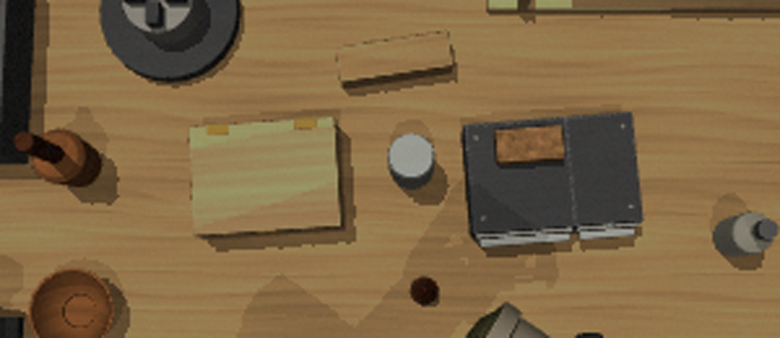

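Top view: the lid covers the case flush, the rails lie in one line (crop (480,245)→(635,232)), and the bystanders are in place. I'll re-push each drawer slowly to confirm they're hard home, then hand in.

```bash
python3 - <<'E'
from h import *
yaw=.077;ux=np.array([np.cos(yaw),np.sin(yaw),0])
rot=get_obs()["tool_rot"]
for n,p,d in(("narrow",(463,-263),49),("wide",(475,-149),27.5)):
    a=np.array([*p,28.])-ux*40
    line_to(a+[0,0,80]);line_to(a)
    line_to(a+ux*(31+d-6),max_speed=80)
    r=line_to(a+ux*(31+d+12),max_speed=8,f_stop=14);s=get_obs()
    print(n,r,((s["eef_pos"]-a)@ux-31).round(1),s["contact_force"].round(1),s["clock"])
    line_to(s["eef_pos"]-ux*50,max_speed=100);line_to(get_obs()["eef_pos"]+[0,0,80])
line_to([370,-100,250])
c=camera("top");P=pts(c)
for v,us in((207,(298,310)),(205,(330,)),(198,(190,210)),(170,(190,210))):
    print([P[v,u].round(0).tolist() for u in us])
print(get_obs()["clock"])
E
```

```text
narrow True 48.8 [-0.5 -0.5 -0.3] 40.2333
wide True 27.2 [-0.1 -0.4  0.6] 45.1
[[494.0, -141.0, -1.0], [494.0, -185.0, 3.0]]
[[502.0, -260.0, -2.0]]
[[519.0, 245.0, 82.0], [520.0, 176.0, 72.0]]
[[619.0, 248.0, 78.0], [619.0, 177.0, 79.0]]
47.7583
```

```bash
python3 -c "
from station import *
print(hand_in())"
```

```text
the job is handed in; nothing more can be done
None
```

I pushed both drawers home and the lid flat shut, and handed the job in at about 48 s with the arm clear; both drawers stopped at the same point on a second, firmer push, and the bystanders looked unmoved in the last overhead picture, taken before that second push.

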